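# Snap the knob back on the tealight lid and lift the lid off by it

### The job

The knob has come off the lid of the glass tealight holder. Pick it up from the ledge, press it down onto the split stud in the middle of the lid until it clicks, and keep bearing down, firmly but without straining the glass, until it sits flush on the lid all round. Then lift the lid off by its knob, leaving the glass standing where it is and the other things alone, and finish while still holding the lid by the knob, level, a good hand's width above the glass.

Things in the scene. Friction and masses are not known exactly. Their poses are not given: they have to be found in the camera images.
- knob: Chrome push-on lid knob, 38 mm tall, 50 g, upright on the ledge, open end down. Round grip 28 mm wide from 7 to 34 mm above its underside; foot flange 38 mm wide, 5 mm thick. Origin: centre of its underside, z up its axis. Bore from below: mouth 21 mm wide, a rounded snap bead 11 mm up (13 mm wide inside), then a 20 mm wide hollow. It fits at any yaw.
- lid: Chrome steel lid, disc 90 mm wide, 4 mm thick, about 130 g, lying on the glass rim; a plug below it, 67 mm wide, 6 mm deep, sits loosely in the mouth. Origin: centre of the disc's underside, z up. In its middle stands the split snap stud: four spring prongs with rounded bulges, 17 mm across (widest 14 mm above the disc's top face), tips tapering in, 22 mm tall.
- lid_seat (a point): Centre of the lid's top face, foot of the stud, 4 mm above the lid's origin; the knob's underside lies here when home. Going down, prongs and bead meet with the underside about 8 mm above this point; the push rises to some 7 to 13 N, drops suddenly 3 to 4 mm above home, then the flange stops hard on the lid. Snapped home, it stands a pull of several newtons.
- stud_tip (a point): Top of the stud on its axis, 22 mm above lid_seat.
- holder: Squat clear glass tealight holder, 78 mm wide at the foot, 84 mm at the rim, 60 mm tall, wall 5 mm, 0.45 kg, standing loose on the ledge with a tealight inside it. Origin: centre of its underside, z up.
- chime: Chrome doorbell chime body, a round domed housing 92 mm in diameter and 43 mm tall, loose on the ledge. Origin: centre of its underside. Leave it alone. (A fixed birch pegboard panel, 232 mm tall, stands at the left end of the ledge, more than 0.3 m to the left of the work.)
- dish: White ceramic cat dish, 136 mm in diameter, 36 mm tall, loose on the ledge. Origin: centre of its underside. Leave it alone.
- whistle: Lime plastic whistle, about 55 mm long and 22 mm tall, loose on the ledge. Origin: on the ledge below the centre of its round chamber. Leave it alone.

How it is judged:
On the way:
1. the knob has snapped past the click and is pressed down firmly (at least about 5 N) flush on the lid, the lid still on the glass (distance between knob and lid_seat below 0.002 m and angle between the z axis of knob and the z axis of lid, either way round below 0.08 rad and contact force between lid and holder above 7 N), for 0.2 s.
At the end, for the whole second after the job is handed in: The knob sits home on the lid (within 2.5 mm, square within 0.1 rad); the fingers grip the knob, not the lid, which hangs still and level (0.2 rad), its underside at least 50 mm above the rim; the glass stands upright within 30 mm of its start (distance between knob and lid_seat below 0.0025 m and angle between the z axis of knob and the z axis of lid, either way round below 0.1 rad and contact force between the fingers and knob above 1 N and contact force between the fingers and lid below 0.5 N and contact force between lid and holder below 0.05 N and height (world z) of lid above 0.11 m and angle between lid's own z axis and vertical below 0.2 rad and linear speed of lid below 0.03 m/s and height (world z) of holder below 0.01 m and angle between holder's own z axis and vertical below 0.1 rad and distance of holder from where it was at the start of the episode below 0.03 m); the arm keeps its last pose, push and grip.
It fails at once if the glass is pressed hard enough to crack it (over 80 N) (contact force between lid and holder above 80 N).
It fails at once if the chime, the dish or the whistle is pushed away (over 30 mm) (distance of any of chime, dish, whistle from where it was at the start of the episode above 0.03 m).
It also fails if it takes over 54 s, if anything falls off the work surface, if the arm or the gripper's body presses on something with over 40 N, if the wrist force passes 120 N, or if a joint passes its speed limit or range.

### The arm

A 6-joint arm with a two-finger parallel gripper is mounted at the origin on the work surface. World frame = base frame: x ahead of the robot, y to its left, z up, the work surface at z = 0. Lengths are in m, angles in rad, forces in N, time in s.
With the tool pointing down it reaches from about 0.375 to 0.9 m from the base axis. Payload 3.1 kg.
Tool frame: the origin (TCP) lies where the fingers leave the gripper's body, on its centre line; the fingertips stand manip.tip_reach ahead of it and the grasp point (between the pads) lies 54 mm ahead of it (manip.tip_reach is the distance from the TCP to the fingertips, in m); z points along the fingers, y is the direction in which the jaws open and shut (so a half turn about z gives the same grasp; the last joint's range is limited). The gripper opens to 85 mm and grips with 20 to 120 N. Pads are 22 mm wide; open, the fingers measure 114 mm over their backs; the gripper's body (76 mm by 85 mm) begins 54 mm behind the grasp point. The pads swing forward as they close: fully open they stand 13 mm farther back than shut.
Start: joints at [-1.308, 0.527, 1.433, -0, 1.181, -0.178], TCP at [0.267, -0.565, 0.304] pointing down, gripper open.
Joint ranges: [-3.08, 3.08], [-0.75, 2.2], [0.22, 2.44], [-1.43, 4.57], [0, 2.65], [-2.85, 2.85]. Speed limits (rad/s): [2.79, 2.79, 3.14, 3.14, 3.14, 3.14].

### API

Orientations are given as a unit quaternion [x, y, z, w].
In Python, from station import manip, cams, order gives the robot as it stands. The module is installed in compiled form; this text tells all that it offers.
- The arm moves only by the tool drive_tool, never from a script. Its arguments are lists of equal length, an entry for each row: "linear": the shift along the tool's x, y, z in mm, a list of three; "rot": the turn, a rotation vector about the tool's x, y, z in degrees, a list of three; "hand": the finger opening in mm, from 0 to 85.4. A call has 1 to 20 rows; each row shifts and turns the pose as measured when the row begins, along the tool's axes as they then stand; what a row does not reach is not made up. A row lasts 1/12 s, in which the tool goes at most 41.7 mm and 7.16 degrees, less where a joint would pass 70% of its speed; a pose out of reach is approached as far as the arm can. A call with a gripper value outside its range is refused whole. The fingers move at their own pace and stop on an object; "force" is the grip in N (left out, the last holds). Time passes only in rows, so rows that do not move let the fingers close. It gives the time, the measured TCP pose, the force and the opening at its end, in the units of the state.
- manip.sense(): the state, without advancing time (a new reading comes with each control period).
- cams.snapshot(name): name is "scene" or "top"; returns the picture (384x512x3 uint8, red, green, blue); there is no depth.
- cams.camera_model(name): a dict with "vfov" (degrees; the focal length in pixels is half the picture's height over the tangent of half this angle, whatever the lens; pixels are square), "cx", "cy" (the principal point, pixels), "k1" (the pictures are not rectified: a ray, as slopes to the right and down, at radius r is drawn at 1 + k1 r^2 times it, then the intrinsics apply), "rvec" (rotation vector, rad) and "tvec" (3), from world to camera coordinates, as OpenCV has them. Camera axes: x right, y down, z forward; pixel columns grow to the right and rows downward; lengths in m; the calibration is good to about 2 mm. A picture is of the moment at which its call begins. camera_model takes no time and is no camera call.
- order.sign_off(): hands the job in, once; it reports no verdict.
Trained networks look in the newest picture that a camera, given by its name, has taken for a name from the list of things; names that differ only in an ending like _2 or _b are one class to them, and where a whole thing is asked for, a point or a joint stands for the part that bears it (a point fixed in the world has none). Each returns a list of dicts, best first, with "score" (0 to 1); they miss things now and then, are a little off and sometimes report something else, mostly with a low value. They report only what shows in the picture. A call takes as long as a camera call.
- cams.regions_of(label, camera): "pixels" (384x512 bool, what is visible of it) and "rect" ([left, top, right, bottom] in pixels, round what is visible of it).
- cams.spot_point(label, camera): "at" ([column, row] in pixels: a listed point, or the origin of a listed thing).
The state is a dict: "t": time; "q": joint angles; "qd": joint speeds; "tau": joint torques, N m; "tcp_pos": TCP position; "tool_rot": TCP orientation; "force": force on the tool from outside, world axes, zero at the start; "ft_torque": the same for the moment, N m; "finger_gap": opening from 0.0 (shut) to 1.0 (fully open).
Only numpy, scipy, OpenCV 4.12 (cv2) and the standard library are available. Lean on these libraries where they do the work, as an engineer would, in place of code of your own. Each camera call takes 0.05 s, during which the arm holds its last target. There are 200 camera calls.

## Working session

There is one attempt and no reset: what is moved stays moved. The work goes in short steps, Python scripts to look and compute and a tool call to move; the robot and the scene stay as the last step left them, time stands still between calls to the robot, and variables do not carry over. Pictures are saved under pics/ and viewed, about 8 in all and at most 12, crops included, and the job is handed in when it is done.

Besides the shell and the picture viewer there is one more tool, called after "Request:" by a JSON object that holds its "op" and its "data", one argument or row to a line. drive_tool: Moves the arm, as the interface text tells. Its arguments: {"type":"object","properties":{"linear":{"type":"array","items":{"type":"array","items":{"type":"number"}}},"rot":{"type":"array","items":{"type":"array","items":{"type":"number"}}},"hand":{"type":"array","items":{"type":"number"}},"force":{"type":"number"}},"required":["linear","rot","hand"]}

```bash
mkdir -p pics
cat > h.py <<'E'
import numpy as np, cv2
from station import manip, cams, order
from scipy.spatial.transform import Rotation as R
def ray(cam,px):
    m=cams.camera_model(cam); f=192/np.tan(np.radians(m['vfov'])/2)
    d=np.array([(px[0]-m['cx'])/f,(px[1]-m['cy'])/f]); u=d.copy()
    for _ in range(30): u=d/(1+m['k1']*(u@u))
    Rm=R.from_rotvec(m['rvec']).as_matrix(); 
    return -Rm.T@np.array(m['tvec']), Rm.T@np.array([u[0],u[1],1.])
def onz(cam,px,z):
    o,d=ray(cam,px); return o+d*(z-o[2])/d[2]
def tri(pa,pb):
    A=[];b=[]
    for c,p in (('scene',pa),('top',pb)):
        o,d=ray(c,p); d/=np.linalg.norm(d); P=np.eye(3)-np.outer(d,d); A.append(P); b.append(P@o)
    A=np.vstack(A); b=np.hstack(b); s=np.linalg.lstsq(A,b,rcond=None)[0]
    return s, np.linalg.norm(A@s-b)
E
python3 - <<'E'
from h import *
s=manip.sense(); print(s['t'],s['tcp_pos'],s['tool_rot'],s['finger_gap'],s['force'],manip.tip_reach)
ims=[]
for c in('scene','top'):
    ims.append(cams.snapshot(c)); print(c,ray(c,(256,192)))
for i,c in enumerate(('scene','top')): cv2.imwrite(f'pics/{c}0.png',ims[i][:,:,::-1])
z=dict(knob=0,stud_tip=.086,lid_seat=.064,lid=.06,holder=0,chime=0,dish=0,whistle=0)
for n in z:
    P={}
    for c in('scene','top'):
        r=cams.spot_point(n,c)[:2]
        for q in r: print(n,c,np.round(q['at'],1),round(q['score'],2),onz(c,q['at'],z[n]).round(4))
        if r:P[c]=r[0]['at']
    if len(P)==2: print('   tri',tri(P['scene'],P['top']))
E
```

```text
0.0 [ 0.26709071 -0.56443517  0.30292191] [ 9.75699070e-01  2.19112081e-01 -4.94025262e-05 -1.10324586e-03] 0.9965814827855279 [-0.18543034 -0.31510164 -0.08006007] 0.0726
scene (array([1.00091267, 0.55397883, 0.67136059]), array([-0.42173326, -0.60531134, -0.67515722]))
top (array([0.34795987, 0.01746613, 1.27493063]), array([ 0.21570708, -0.03161091, -0.97643423]))
knob scene [218.2 153.2] 0.82 [ 0.5766 -0.2094  0.    ]
knob top [324.5 208.9] 0.66 [ 0.5767 -0.2005  0.    ]
knob top [300.1 144.6] 0.66 [ 0.755  -0.1487  0.    ]
   tri (array([ 0.57799457, -0.20153295,  0.00472714]), np.float64(0.003853549364849124))
stud_tip scene [393.4 225. ] 0.68 [0.4898 0.2354 0.086 ]
stud_tip top [153.2 247.5] 0.71 [0.4846 0.2322 0.086 ]
   tri (array([0.48534628, 0.23288128, 0.08107725]), np.float64(0.00035679538860550647))
lid_seat scene [390.2 230.8] 0.95 [0.4859 0.2299 0.064 ]
lid_seat top [160.6 248.4] 0.67 [0.4843 0.2179 0.064 ]
   tri (array([0.48257333, 0.22268433, 0.05680956]), np.float64(0.006145873523756399))
lid scene [390. 234.] 0.83 [0.4885 0.2329 0.06  ]
lid top [154.6 247.1] 0.95
[... 289 characters left out ...]
([ 0.48612641,  0.22694622, -0.00517675]), np.float64(0.001541473039547286))
chime scene [301.8 184.2] 0.68 [ 0.4861 -0.0112  0.    ]
chime top [252.4 248. ] 0.56 [ 0.4831 -0.0076  0.    ]
   tri (array([ 4.84677301e-01, -9.27214313e-03,  4.76007202e-05]), np.float64(0.0032764237513706433))
dish scene [159.9 200.3] 0.56 [ 0.7607 -0.1429  0.    ]
dish top [299.5 146.4] 0.76 [ 0.75   -0.1467  0.    ]
   tri (array([ 0.75544276, -0.14973409, -0.00919048]), np.float64(0.004231525190869356))
whistle scene [237.8 294.5] 0.78 [0.7568 0.1476 0.    ]
whistle top [189.7 148.5] 0.56 [0.7569 0.1484 0.    ]
   tri (array([7.56875801e-01, 1.48179589e-01, 5.93931261e-04]), np.float64(0.000341379424342422))
```

Run:
```python
import cv2,numpy as np
a=cv2.imread('pics/scene0.png');b=cv2.imread('pics/top0.png')
cv2.imwrite('pics/both0.png',np.vstack([np.hstack([cv2.resize(a[130:260,180:430],(400,208)),cv2.resize(a,(400,300))[46:254]]),np.hstack([cv2.resize(b[120:300,120:370],(400,288)),cv2.resize(b,(400,300))[:288]])]))
```

```text
(no output)
```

View pics/both0.png

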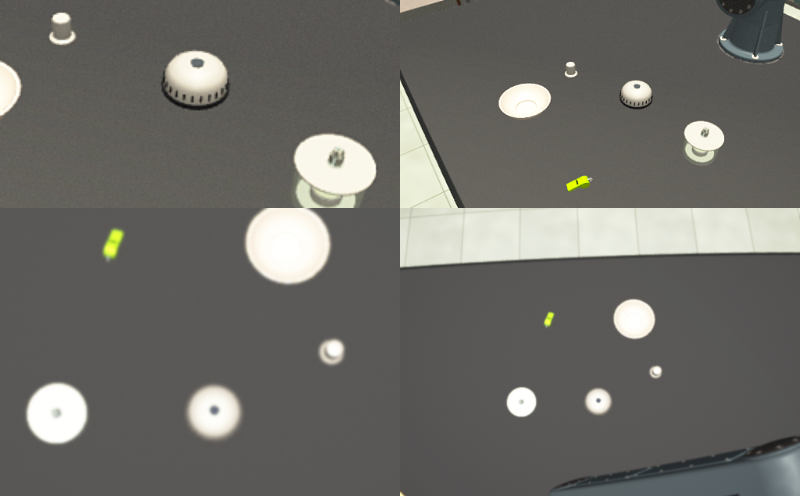

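```bash
cat >> h.py <<'E'
from scipy.optimize import minimize
def proj(cam,P):
    m=cams.camera_model(cam); f=192/np.tan(np.radians(m['vfov'])/2)
    p=R.from_rotvec(m['rvec']).apply(P)+m['tvec']; u=p[:,:2]/p[:,2:]; u=u*(1+m['k1']*(u**2).sum(1,keepdims=True))
    return u*f+[m['cx'],m['cy']]
t=np.linspace(0,2*np.pi,48)
def body(rings): return np.vstack([np.c_[r*np.cos(t),r*np.sin(t),0*t+z] for r,z in rings])
KNOB=body([(.019,0),(.019,.005),(.014,.034),(.012,.038)]); LID=body([(.045,0),(.045,.004)])
def cen(pts):
    h=cv2.convexHull((pts*16).astype(np.float32)); M=cv2.moments(h); return np.array([M['m10'],M['m01']])/M['m00']/16, cv2.contourArea(h)/256
def fit(cam,mask,B,z,x0):
    M=cv2.moments(cv2.convexHull(np.argwhere(mask)[:,::-1].astype(np.int32).reshape(-1,1,2))); c=np.array([M['m10'],M['m01']])/M['m00']
    f=lambda x:((cen(proj(cam,B+[x[0],x[1],z]))[0]-c)**2).sum()
    x=minimize(f,x0,method='Nelder-Mead',options=dict(xatol=1e-5,fatol=1e-4)).x
    return x,mask.sum(),cen(proj(cam,B+[x[0],x[1],z]))[1]
E
python3 - <<'E'
from h import *
for n,B,z,x0 in (('knob',KNOB,0,(.578,-.203)),('lid',LID,.06,(.4885,.233))):
    for c in('scene','top'):
        cams.snapshot(c)
        for r in cams.regions_of(n,c)[:2]: print(n,c,round(r['score'],2),r['rect'],fit(c,r['pixels'],B,z,x0))
E
```

```text
knob scene 0.53 [207.1, 138.8, 225.5, 157.3] (array([ 0.576424  , -0.20782148]), np.int64(270), 278.3670723987743)
knob top 0.67 [137.4, 228.6, 174.0, 267.3] (array([0.49258536, 0.24225135]), np.int64(986), 178.88505086000077)
knob top 0.66 [321.8, 204.5, 333.3, 216.5] (array([ 0.57265155, -0.20776349]), np.int64(164), 177.30497699789703)
lid top 0.9 [137.9, 228.1, 175.0, 268.9] (array([0.48711282, 0.23150138]), np.int64(1043), 1055.707207463216)
```

Request:
{"op": "drive_tool", "data": {
  "linear": [
    [36,-16,5],
    [36,-16,5],
    [36,-16,5],
    [36,-16,5],
    [36,-16,5],
    [36,-16,5],
    [36,-16,5],
    [36,-16,5],
    [36,-16,5],
    [36,-16,5],
    [36,-16,5],
    [34,-16,5]
  ],
  "rot": [
    [0,0,0],
    [0,0,0],
    [0,0,0],
    [0,0,0],
    [0,0,0],
    [0,0,0],
    [0,0,0],
    [0,0,0],
    [0,0,0],
    [0,0,0],
    [0,0,0],
    [0,0,0]
  ],
  "hand": [85,85,85,85,85,85,85,85,85,85,85,85]
}}

```text
t: 2.3
tcp_pos: [0.5847, -0.2063, 0.241]
tool_rot: [0.978, 0.211, 0.001, 0.008]
force: [-0.0, -1.4, -0.3]
finger_gap: 0.996
```

```bash
cat >> h.py <<'E'
def go(x,y,z,yaw=None):
    s=manip.sense(); r=R.from_quat(s['tool_rot']); M=r.as_matrix()
    if yaw is None: yaw=np.degrees(np.arctan2(M[1,0],M[0,0]))
    g=R.from_euler('z',yaw,degrees=True)*R.from_euler('x',180,degrees=True)
    print('shift mm',(M.T@(np.array([x,y,z])-s['tcp_pos'])*1000).round(1),'rot deg',np.degrees((r.inv()*g).as_rotvec()).round(2),'tcp',np.round(s['tcp_pos'],4),'F',np.round(s['force'],1),'gap',round(s['finger_gap'],3),'t',round(s['t'],2),'yaw',round(yaw,1))
E
python3 -c "
from h import *
go(.574,-.207,.15)"
```

```text
shift mm [-9.9 -5.2 91. ] rot deg [0.88 0.12 0.  ] tcp [ 0.5847 -0.2063  0.241 ] F [-0.  -1.4 -0.3] gap 0.996 t 2.3 yaw 24.3
```

Request:
{"op": "drive_tool", "data": {
  "linear": [
    [-4,-2,30],
    [-4,-2,30],
    [-2,-1,30],
    [0,0,0]
  ],
  "rot": [
    [0.8,0.1,0],
    [0,0,0],
    [0,0,0],
    [0,0,0]
  ],
  "hand": [50,50,50,50]
}}

```text
t: 2.63
tcp_pos: [0.5828, -0.1971, 0.1501]
tool_rot: [0.976, 0.218, 0.005, 0.003]
force: [-0.9, 0.4, -0.2]
finger_gap: 0.583
```

Run:
```python
from h import *
a=cams.snapshot('scene');r=cams.regions_of('knob','scene')
for q in r[:2]: print('scene',round(q['score'],2),q['rect'],fit('scene',q['pixels'],KNOB,0,(.574,-.207)))
b=cams.snapshot('top')
for q in cams.regions_of('knob','top')[:2]: print('top',round(q['score'],2),q['rect'],fit('top',q['pixels'],KNOB,0,(.574,-.207)))
go(.574,-.207,.1)
print(manip.tip_reach, 'tip proj',proj('scene',np.array([[*manip.sense()['tcp_pos'][:2],manip.sense()['tcp_pos'][2]-x] for x in (.054,.0726)])))
cv2.imwrite('pics/s1.png',cv2.resize(a[60:190,140:310,::-1],(765,585),interpolation=cv2.INTER_CUBIC))
```

```text
scene 0.66 [207.7, 138.9, 227.3, 158.9] (array([ 0.57621729, -0.20779811]), np.int64(238), 278.32802812417503)
top 0.26 [275.6, 118.4, 325.5, 166.6] (array([ 0.75941655, -0.14661496]), np.int64(1990), 175.0561495453585)
shift mm [-15.4  -0.4  57. ] rot deg [ 1.13 -0.98 -0.01] tcp [ 0.5867 -0.2003  0.1572] F [-0.8 -0.3 -0.2] gap 0.583 t 2.83 yaw 25.1
0.0726 tip proj [[213.74915739 119.37387925]
 [214.27454628 126.45926533]]
```

View pics/s1.png

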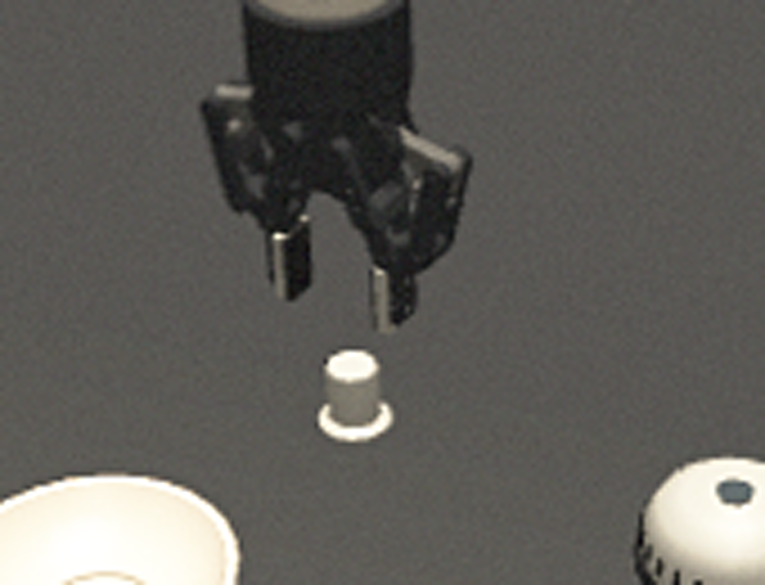

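Request:
{"op": "drive_tool", "data": {
  "linear": [
    [-5,0.5,12],
    [-5,0.5,12],
    [-4,0.5,8],
    [0,0,2],
    [0,0,0],
    [0,0,0]
  ],
  "rot": [
    [0.5,-0.5,0],
    [0.5,-0.5,0],
    [0,0,0],
    [0,0,0],
    [0,0,0],
    [0,0,0]
  ],
  "hand": [60,60,60,60,60,60]
}}

```text
t: 3.33
tcp_pos: [0.5765, -0.2128, 0.1265]
tool_rot: [0.976, 0.215, 0.004, 0.005]
force: [-0.7, -0.4, 0.7]
finger_gap: 0.702
```

```bash
python3 -c "
from h import *
go(.5745,-.2078,.084)"
```

```text
shift mm [ 0.  -5.8 42.4] rot deg [ 0.62 -0.28 -0.  ] tcp [ 0.5765 -0.2128  0.1265] F [-0.7 -0.4  0.7] gap 0.702 t 3.33 yaw 24.9
```

Request:
{"op": "drive_tool", "data": {
  "linear": [
    [0,-2,10],
    [0,-2,10],
    [0,-1,6],
    [0,0,3],
    [0,0,0],
    [0,0,0]
  ],
  "rot": [
    [0.3,-0.2,0],
    [0.3,-0.1,0],
    [0,0,0],
    [0,0,0],
    [0,0,0],
    [0,0,0]
  ],
  "hand": [60,60,60,60,60,60]
}}

```text
t: 3.83
tcp_pos: [0.5744, -0.2075, 0.094]
tool_rot: [0.976, 0.216, -0.001, -0.0]
force: [-0.1, 0.1, -0.5]
finger_gap: 0.7
```

```bash
python3 -c "
from h import *
go(.5745,-.2078,.084)"
```

```text
shift mm [-0.1  0.3 10. ] rot deg [-0.07  0.06 -0.  ] tcp [ 0.5744 -0.2075  0.094 ] F [-0.1  0.1 -0.5] gap 0.7 t 3.83 yaw 24.9
```

Request:
{"op": "drive_tool", "data": {
  "linear": [
    [0,0,4],
    [0,0,4],
    [0,0,2],
    [0,0,0],
    [0,0,0],
    [0,0,0],
    [0,0,0],
    [0,0,0],
    [0,0,0],
    [0,0,0]
  ],
  "rot": [
    [0,0,0],
    [0,0,0],
    [0,0,0],
    [0,0,0],
    [0,0,0],
    [0,0,0],
    [0,0,0],
    [0,0,0],
    [0,0,0],
    [0,0,0]
  ],
  "hand": [60,60,60,50,35,20,20,20,20,20],
  "force": 30
}}

```text
t: 4.67
tcp_pos: [0.5751, -0.2077, 0.084]
tool_rot: [0.976, 0.216, 0.0, 0.0]
force: [-0.2, -0.9, -1.0]
finger_gap: 0.32
```

Run:
```python
from h import *
a=cams.snapshot('scene'); go(.5745,-.2078,.084)
cv2.imwrite('pics/s2.png',cv2.resize(a[80:190,150:290,::-1],(764,600),interpolation=cv2.INTER_CUBIC))
```

```text
shift mm [-0.6 -0.1 -0.1] rot deg [ 0.03 -0.01 -0.  ] tcp [ 0.5751 -0.2077  0.0839] F [-0.2 -0.  -0.9] gap 0.324 t 4.72 yaw 24.9
```

View pics/s2.png

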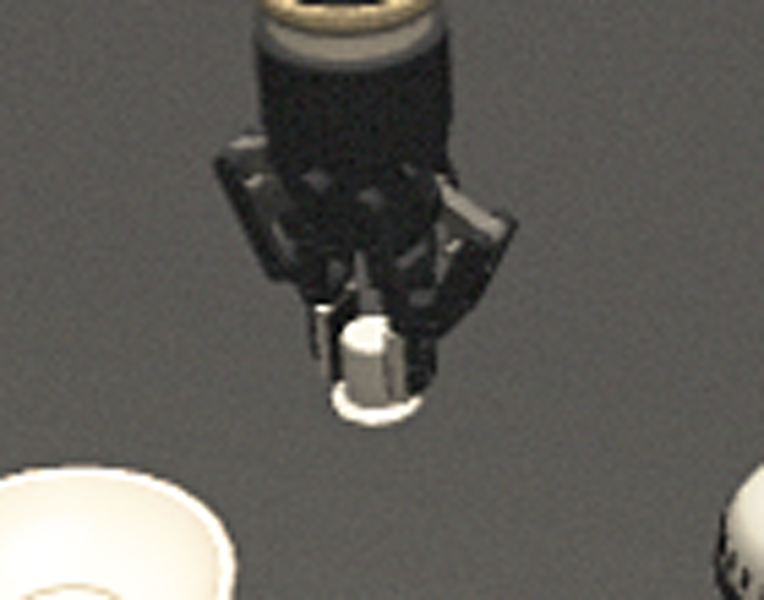

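Request:
{"op": "drive_tool", "data": {
  "linear": [
    [0,0,0],
    [0,0,0],
    [0,0,-12],
    [0,0,-25],
    [0,0,-35],
    [0,0,-35],
    [0,0,-25],
    [4,-16,-8],
    [8,-30,0],
    [9,-36,0],
    [9,-36,0],
    [9,-36,0],
    [9,-36,0],
    [9,-36,0],
    [9,-36,0],
    [9,-36,0],
    [9,-36,0],
    [9,-36,0],
    [6,-20,0],
    [3,-10,0]
  ],
  "rot": [
    [0,0,0],
    [0,0,0],
    [0,0,0],
    [0,0,0],
    [0,0,0],
    [0,0,0],
    [0,0,0],
    [0,0,0],
    [0,0,0],
    [0,0,0],
    [0,0,0],
    [0,0,0],
    [0,0,0],
    [0,0,0],
    [0,0,0],
    [0,0,0],
    [0,0,0],
    [0,0,0],
    [0,0,0],
    [0,0,0]
  ],
  "hand": [20,20,20,20,20,20,20,20,20,20,20,20,20,20,20,20,20,20,20,20],
  "force": 100
}}

```text
t: 6.38
tcp_pos: [0.4995, 0.21, 0.2448]
tool_rot: [0.977, 0.211, 0.011, 0.006]
force: [0.5, 0.2, -0.5]
finger_gap: 0.299
```

Run:
```python
from h import *
go(.488,.2325,.2,25)
```

```text
shift mm [ -2.  -25.9  44.4] rot deg [ 0.89 -1.07 -0.68] tcp [0.4995 0.21   0.2448] F [ 0.5  0.2 -0.5] gap 0.299 t 6.38 yaw 25
```

Request:
{"op": "drive_tool", "data": {
  "linear": [
    [-1,-9,15],
    [-1,-9,15],
    [0,-5,8],
    [0,-2,4],
    [0,-1,2],
    [0,0,0],
    [0,0,0]
  ],
  "rot": [
    [0.5,-0.5,-0.4],
    [0.4,-0.5,-0.3],
    [0,0,0],
    [0,0,0],
    [0,0,0],
    [0,0,0],
    [0,0,0]
  ],
  "hand": [20,20,20,20,20,20,20]
}}

```text
t: 6.97
tcp_pos: [0.4846, 0.2346, 0.1967]
tool_rot: [0.976, 0.218, -0.001, -0.0]
force: [-0.3, 0.2, -0.3]
finger_gap: 0.299
```

Run:
```python
from h import *
go(.488,.2325,.18,25)
a=cams.snapshot('scene')
for n in ('knob','stud_tip','lid_seat','lid'):
    for q in cams.spot_point(n,'scene')[:2]: print(n,np.round(q['at'],1),round(q['score'],2))
for q in cams.regions_of('lid','scene')[:1]: print(q['score'],fit('scene',q['pixels'],LID,.06,(.488,.2325)))
b=cams.snapshot('top')
for n in ('knob','lid'):
    for q in cams.regions_of(n,'top')[:1]: print(n,q['score'],q['rect'],q['pixels'].sum())
s=manip.sense(); p=np.array(s['tcp_pos'])
print('pred knob org/top',proj('scene',np.array([p-[0,0,.084],p-[0,0,.046]])),'stud base/tip',proj('scene',np.array([[.488,.2325,.064],[.488,.2325,.086]])))
cv2.imwrite('pics/s3.png',np.hstack([cv2.resize(a[140:290,330:455,::-1],(500,600),interpolation=cv2.INTER_CUBIC),cv2.resize(b[210:290,118:158+40,::-1],(300,300),interpolation=cv2.INTER_CUBIC).repeat(1,0) if 0 else np.vstack([cv2.resize(b[210:290,118:198,::-1],(300,300)),np.zeros((300,300,3),np.uint8)])]))
```

```text
shift mm [ 2.2  3.4 16.7] rot deg [-0.08  0.15  0.21] tcp [0.4846 0.2346 0.1967] F [-0.3  0.2 -0.3] gap 0.299 t 6.97 yaw 25
knob [392.4 215.8] 0.75
stud_tip [394.5 222.7] 0.98
lid_seat [392.  233.3] 0.73
lid [389.1 231.4] 0.89
lid [395.9 214.6] 0.28
0.89 (array([0.48957538, 0.22994612]), np.int64(1441), 1570.3151907315478)
lid 0.87 [155.4, 230.9, 175.8, 267.0] 418
pred knob org/top [[398.58070069 212.51059865]
 [403.22587222 196.09276148]] stud base/tip [[390.47069547 232.20776829]
 [392.88475962 223.57995664]]
```

View pics/s3.png

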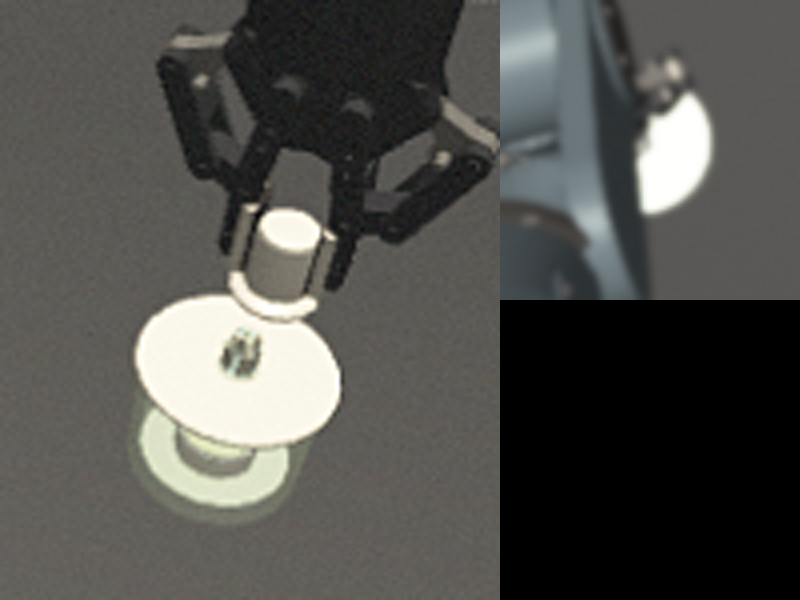

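Run:
```python
from h import *
p=np.array(manip.sense()['tcp_pos']); T=body([(.0125,.038)]);L=body([(.045,.004)])
for n,B,z,x0,o in (('knobtop',T,p[2]-.084,p[:2],(402.1,197.1)),('lid',L,.06,(.488,.232),(389.1,232.1))):
    x=minimize(lambda x:((cen(proj('scene',B+[*x,z]))[0]-o)**2).sum(),x0,method='Nelder-Mead').x; print(n,x.round(4))
    q=proj('scene',B+[*x,z]); print(q.min(0).round(1),q.max(0).round(1))
    if n=='knobtop':
        q=proj('scene',body([(.019,0),(.019,.005)])+[*x,z]); print('flange',q.min(0).round(1),q.max(0).round(1)); print('offset knob-tcp',(x-p[:2]).round(4))
```

```text
knobtop [0.488  0.2357]
[394.3 191.9] [409.9 202.3]
flange [386.1 203.5] [409.5 221.6]
offset knob-tcp [0.0033 0.0005]
lid [0.4887 0.2295]
[363.3 213.3] [414.9 250.9]
```

Request:
{"op": "drive_tool", "data": {
  "linear": [
    [0,2,8],
    [0,2,8],
    [0,0,4],
    [0,0,2],
    [0,0,0],
    [0,0,0]
  ],
  "rot": [
    [0,0,0],
    [0,0,0],
    [0,0,0],
    [0,0,0],
    [0,0,0],
    [0,0,0]
  ],
  "hand": [20,20,20,20,20,20]
}}

```text
t: 7.92
tcp_pos: [0.4864, 0.2312, 0.1727]
tool_rot: [0.976, 0.219, -0.001, -0.001]
force: [1.1, 0.2, 0.0]
finger_gap: 0.302
```

Run:
```python
from h import *
go(.4865,.231,.165,25)
a=cams.snapshot('scene'); go(.4865,.231,.165,25)
p=np.array(manip.sense()['tcp_pos'])
q=proj('scene',body([(.019,0),(.019,.005)])+(p-[-.0015,0,.084])); print('flange',q.min(0).round(1),q.max(0).round(1))
print('stud base/tip',proj('scene',np.array([[.488,.231,.064],[.488,.231,.086]])).round(1))
cv2.imwrite('pics/s4.png',cv2.resize(a[170:270,340:440,::-1],(600,600),interpolation=cv2.INTER_CUBIC))
```

```text
shift mm [-0.   0.2  7.7] rot deg [-0.08  0.09  0.25] tcp [0.4864 0.2312 0.1727] F [1.1 0.2 0. ] gap 0.302 t 7.92 yaw 25
shift mm [0.1 0.3 7.7] rot deg [-0.08  0.09  0.26] tcp [0.4863 0.2312 0.1727] F [-1.   0.2 -0.8] gap 0.307 t 7.97 yaw 25
flange [381.6 212.2] [404.4 230.1]
stud base/tip [[389.8 231.7]
 [392.2 223.1]]
```

View pics/s4.png

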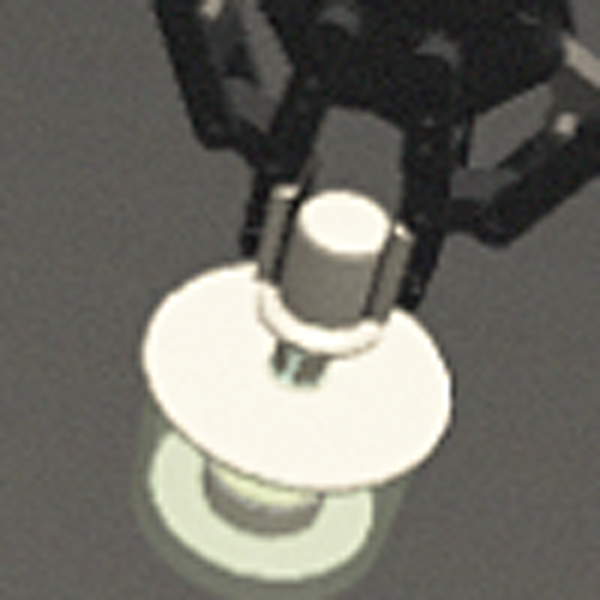

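Request:
{"op": "drive_tool", "data": {
  "linear": [
    [1,1.7,2],
    [0,0,4],
    [0,0,4],
    [0,0,3],
    [0,0,0],
    [0,0,0]
  ],
  "rot": [
    [0,0,0],
    [0,0,0],
    [0,0,0],
    [0,0,0],
    [0,0,0],
    [0,0,0]
  ],
  "hand": [20,20,20,20,20,20],
  "force": 120
}}

```text
t: 8.47
tcp_pos: [0.4886, 0.2302, 0.1587]
tool_rot: [0.976, 0.219, -0.0, -0.001]
force: [-0.9, 0.4, 0.2]
finger_gap: 0.298
```

Run:
```python
from h import *
go(.488,.23,.148,25)
```

```text
shift mm [-0.6 -0.  10.7] rot deg [-0.07  0.02  0.27] tcp [0.4886 0.2302 0.1587] F [-0.9  0.4  0.2] gap 0.298 t 8.47 yaw 25
```

Request:
{"op": "drive_tool", "data": {
  "linear": [
    [0,0,2],
    [0,0,1.5],
    [0,0,1],
    [0,0,0]
  ],
  "rot": [
    [0,0,0],
    [0,0,0],
    [0,0,0],
    [0,0,0]
  ],
  "hand": [20,20,20,20]
}}

```text
t: 8.8
tcp_pos: [0.4878, 0.2299, 0.1547]
tool_rot: [0.976, 0.219, -0.001, -0.0]
force: [-0.7, 0.1, 1.6]
finger_gap: 0.296
```

Request:
{"op": "drive_tool", "data": {
  "linear": [
    [0,0,1.5],
    [0,0,1.5],
    [0,0,1.5]
  ],
  "rot": [
    [0,0,0],
    [0,0,0],
    [0,0,0]
  ],
  "hand": [20,20,20]
}}

```text
t: 9.05
tcp_pos: [0.4881, 0.23, 0.1528]
tool_rot: [0.976, 0.219, -0.0, -0.0]
force: [-1.9, -1.4, 11.2]
finger_gap: 0.298
```

Request:
{"op": "drive_tool", "data": {
  "linear": [
    [0,0,2],
    [0,0,2]
  ],
  "rot": [
    [0,0,0],
    [0,0,0]
  ],
  "hand": [20,20]
}}

```text
t: 9.22
tcp_pos: [0.4878, 0.2299, 0.151]
tool_rot: [0.976, 0.219, 0.0, 0.0]
force: [-1.9, -0.0, 1.9]
finger_gap: 0.298
```

Request:
{"op": "drive_tool", "data": {
  "linear": [
    [0,0,1.5],
    [0,0,1.5],
    [0,0,1]
  ],
  "rot": [
    [0,0,0],
    [0,0,0],
    [0,0,0]
  ],
  "hand": [20,20,20]
}}

```text
t: 9.47
tcp_pos: [0.4881, 0.2301, 0.148]
tool_rot: [0.976, 0.219, 0.001, -0.0]
force: [-4.7, -1.5, 20.8]
finger_gap: 0.296
```

Request:
{"op": "drive_tool", "data": {
  "linear": [
    [0,0,1.2],
    [0,0,1.2],
    [0,0,1.2],
    [0,0,1.2]
  ],
  "rot": [
    [0,0,0],
    [0,0,0],
    [0,0,0],
    [0,0,0]
  ],
  "hand": [20,20,20,20]
}}

```text
t: 9.8
tcp_pos: [0.488, 0.2301, 0.148]
tool_rot: [0.976, 0.22, 0.001, 0.0]
force: [-3.6, -1.1, 11.5]
finger_gap: 0.293
```

Run:
```python
from h import *
go(.488,.23,.148,25)
a=cams.snapshot('scene'); s=manip.sense(); print(s['t'],s['force'],s['ft_torque'],s['tcp_pos'])
cv2.imwrite('pics/s5.png',cv2.resize(a[170:270,340:440,::-1],(600,600),interpolation=cv2.INTER_CUBIC))
```

```text
shift mm [-0.   0.1  0. ] rot deg [ 0.04 -0.15  0.36] tcp [0.488  0.2301 0.148 ] F [-3.6 -1.1 11.5] gap 0.293 t 9.8 yaw 25
9.85 [-2.33426191 -0.8663755  11.59622646] [-0.14681713  0.51185429 -0.07470983] [0.48802393 0.23012073 0.14802593]
```

View pics/s5.png

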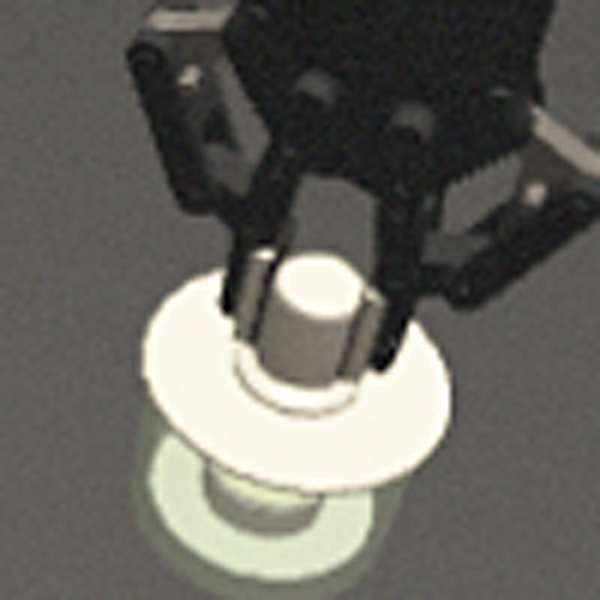

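Request:
{"op": "drive_tool", "data": {
  "linear": [
    [0,0,1.5],
    [0,0,2],
    [0,0,2.2],
    [0,0,2.2],
    [0,0,2.2]
  ],
  "rot": [
    [0,0,0],
    [0,0,0],
    [0,0,0],
    [0,0,0],
    [0,0,0]
  ],
  "hand": [20,20,20,20,20]
}}

```text
t: 10.27
tcp_pos: [0.4878, 0.2301, 0.148]
tool_rot: [0.976, 0.22, 0.003, 0.0]
force: [-4.5, -3.4, 18.6]
finger_gap: 0.297
```

Request:
{"op": "drive_tool", "data": {
  "linear": [
    [0,0,-1],
    [0,0,-3],
    [0,0,-4],
    [0,0,-5],
    [0,0,-7],
    [0,0,-10],
    [0,0,-12],
    [0,0,-15],
    [0,0,-15],
    [0,0,-15],
    [0,0,-12],
    [0,0,-8],
    [0,0,-4],
    [0,0,-2],
    [0,0,0],
    [0,0,0],
    [0,0,0]
  ],
  "rot": [
    [0,0,0],
    [0,0,0],
    [0,0,0],
    [0,0,0],
    [0,0,0],
    [0,0,0],
    [0,0,0],
    [0,0,0],
    [0,0,0],
    [0,0,0],
    [0,0,0],
    [0,0,0],
    [0,0,0],
    [0,0,0],
    [0,0,0],
    [0,0,0],
    [0,0,0]
  ],
  "hand": [20,20,20,20,20,20,20,20,20,20,20,20,20,20,20,20,20]
}}

```text
t: 11.68
tcp_pos: [0.4863, 0.23, 0.269]
tool_rot: [0.976, 0.219, 0.002, -0.0]
force: [-0.6, 0.7, -2.6]
finger_gap: 0.3
```

Run:
```python
from h import *
go(.488,.23,.26)
a=cams.snapshot('scene'); b=cams.snapshot('top'); go(.488,.23,.26)
for n in ('holder','chime','dish','whistle'):
    for q in cams.spot_point(n,'top')[:1]: print(n,np.round(q['at'],1),round(q['score'],2),onz('top',q['at'],0).round(3))
p=np.array(manip.sense()['tcp_pos']); q=proj('scene',LID+(p-[0,0,.088])); print('lid pred',q.min(0),q.max(0))
cv2.imwrite('pics/s6.png',np.hstack([cv2.resize(a[120:290,330:470,::-1],(494,600),interpolation=cv2.INTER_CUBIC),np.vstack([cv2.resize(b[:,:,::-1],(300,225)),cv2.resize(a[:,:,::-1],(300,225)),np.zeros((150,300,3),np.uint8)])]))
```

```text
shift mm [1.5 0.8 9. ] rot deg [ 0.04 -0.19 -0.  ] tcp [0.4863 0.23   0.269 ] F [-0.6  0.7 -2.6] gap 0.3 t 11.68 yaw 25.4
shift mm [1.6 0.8 8.8] rot deg [ 0.03 -0.16 -0.  ] tcp [0.4862 0.23   0.2688] F [-0.8  0.1 -1.4] gap 0.297 t 11.78 yaw 25.4
holder [161.4 252.2] 0.61 [0.482 0.227 0.   ]
chime [253.2 249.3] 0.71 [ 0.48  -0.009  0.   ]
dish [298.5 143.7] 0.82 [ 0.758 -0.145  0.   ]
whistle [189.  148.5] 0.68 [0.757 0.15  0.   ]
lid pred [375.48823651 161.61273575] [433.19507308 200.48416851]
```

View pics/s6.png

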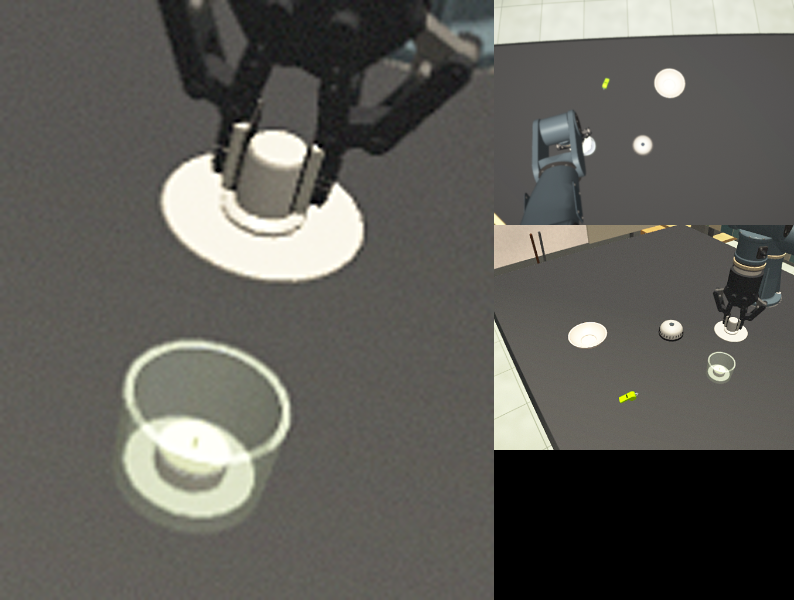

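```bash
python3 -c "
from h import *
s=manip.sense();print(np.abs(s['qd']).max(),s['force']);print(order.sign_off())"
```

```text
0.0018161719820449847 [-0.06704343 -0.80641909 -1.83305136]
the job is handed in; nothing more can be done
None
```

I fitted the knob to the lid, lifted the lid off by it, and handed the job in at about 11.8 s with the lid still held above the glass. Sign-off reported no verdict.

- **Snap:** The push rose to 11.2 N, then dropped to 1.9 N about 3 mm above home, which I took as the click.
- **Bearing down:** I then pressed for about 0.8 s. The end-of-move readings were between 11 and 21 N, against the 80 N limit for the glass. The tool height did not change, so the knob did not slip in the grip, and the picture showed the flange flush. A sideways force of up to about 5 N showed while pressing and was gone after the lift.
- **Final hold:**
  - The lid hangs from the gripped knob, with its underside at about z = 0.18 m, roughly 12 cm above the glass rim.
  - The lid's outline in the last picture matches a level lid to about 1 pixel, and the fingers are on the knob, clear of the lid.
  - The arm was still, with joint speeds below 0.002 rad/s.
- **Other things:** The glass is upright. The detector puts the glass, chime, dish and whistle within about 8 mm of where it first saw them, which is within its own scatter.

Two things to note. The two cameras disagreed by 2 to 4 mm on where the knob and lid were; I averaged them and lined the knob up over the stud by a close look. The network also mislabelled things a few times, for example the lid or the dish as the knob, and I ignored those.

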